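Open a tight sample jar in the bench brace

TASK

The screw cap of the square amber glass sample jar is too tight to turn while the jar stands free on the table. Slide the jar over the table, never lifting it, through the open end of the wooden bench brace until it is fully home against the back and stands square between the cheeks. Then unscrew the cap anticlockwise (seen from above) until its thread lets go and no further, since beyond that the lugs catch again; raise it off the neck, and finish while holding it: the program ends with the gripper still holding the cap level over the jar's mouth, its lower edge one to three centimetres above the rim, with the jar upright and still home in the brace. Do not open the jar anywhere else, and leave the glass vial, the film canister and the stack of tags where they are.

Things in the scene. Friction and masses are not known exactly. Their poses are not given: they have to be found in the camera images.
- jar: Square jar of amber glass holding bone fragments, 0.3 to 0.5 kg, upright and loose. Body 62 x 62 mm, corners of 8 mm radius, straight sides from z 2 to 58 mm, shoulder sloping to z 70, round neck above. Origin: centre of its underside; z up, x and y square to its four equal sides (any may face the brace's back). 97 mm high with cap. Standing free it spins round with its tight cap.
- jar_mouth (a point): Centre of the jar's mouth, in the plane of the glass rim, 92 mm above the jar's underside; the neck is 36 mm across there. The jar slides upright if its body is pushed low or gripped lightly (about 5 N) with the fingertips about 30 mm above the table; pushed from higher than 40 mm it tends to tip, and a hard grip presses it onto the table.
- cap: Black ribbed screw cap on the jar, 54 mm across, 23 mm high, 0.04 kg. Origin: centre of its lower edge, 74 mm above the jar's underside while screwed down (4 mm and more above the shoulder); z up. Breaking it loose takes 0.2 to 0.35 N m, less as it turns. Its lower edge clears the rim after a rise of 18 mm.
- cap_top (a point): Centre of the cap's top. Coarse right-hand lug thread, three lugs: anticlockwise from above loosens. The cap's x axis starts within 0.1 rad of the jar's; the thread lets go when the cap stands about 1.0 rad anticlockwise of the jar (0.9 to 1.1 rad of turning, rising 2 mm) and the cap lifts off freely from there to about 1.7 rad, where its lugs run under the next thread and hold it again.
- brace: Hardwood fork screwed to the table: back wall and two cheeks, 24 mm high, 22 to 24 mm thick, 110 mm wide outside, no floor. 66 mm between the cheeks (2 mm of play each side of the jar). Origin: on the table, where the centre of the jar's underside is when fully home; the back wall's inner face is 31 mm from it at -y. x across the fork, z up. The open end faces +y: the jar slides in along -y.
- brace_entry (a point): Middle of the brace's open end, on the table, 31 mm from the brace's origin along its +y, level with the tips of the cheeks; the tips are round (11 mm radius) and lead the jar in.
- vial: Glass vial with a black cap, 27 mm across, 69 mm high, standing; origin: centre of its underside. Bystander.
- canister: Black film canister with a grey lid, 34 mm across, 51 mm high, standing; origin: centre of its underside. Bystander.
- tag_stack: Small stack of paper finds tags lying flat, 44 x 63 mm, 10 mm high; origin: centre of its underside. Bystander.
Things that resemble listed ones, but are neither listed nor needed, are in the scene too. Of the things that look like the cap, the smallest one is meant.

How it is judged:
By the outcome, as a careful person would: the job done as asked, in the order asked, and still so for the second after the job is handed in, while the arm keeps its last pose, push and grip.
It also fails if it takes over 58 s, if anything falls off the work surface, if the arm or the gripper's body presses on something with over 40 N, if the wrist force passes 120 N, or if a joint passes its speed limit or range.

ROBOT

A 7-joint arm with a two-finger parallel gripper is mounted at the origin on a cart in front of the work surface, level with it; the furniture and walls round the work are solid. World frame = base frame: x ahead of the robot, y to its left, z up, the work surface at z = 0. Lengths are in mm, angles in degrees, forces in N, time in s.
With the tool pointing down it reaches from about 425 to 925 mm from the base axis. Payload 6.8 kg.
Tool frame: the origin (TCP) lies at the very end of the fingers, on their centre line; the grasp point (between the pads) lies 19 mm behind it (tcp_to_grasp is the distance from the TCP to the grasp point, in mm); z points along the fingers, y is the line along which they close (so a half turn about z gives the same grasp; the last joint's range is limited). The gripper opens to 88 mm and grips with 3 to 60 N. Pads are 20 mm wide; open, the fingers measure 115 mm over their backs; the gripper's body (75 mm by 178 mm) begins 61 mm behind the grasp point.
Start: joints at [-78.386, 27.33, 1.283, 89.118, -0.659, 63.558, -4.761], TCP at [206.425, 642.679, 222.664] pointing down, gripper open.
Joint ranges: [-169.35, 169.35], [-19.33, 120.38], [-80.79, 83.38], [13.8, 139.57], [-78.32, 258.32], [9.67, 109.79], [-169.56, 169.56]. Speed limits (degrees/s): [136.94, 136.94, 180, 180, 180, 180, 180].

INTERFACE

Orientations are given as [roll, pitch, yaw] about the fixed x, y, z axes, in that order (R = Rz(yaw) Ry(pitch) Rx(roll)).
In Python, from plant import read_state, read_camera, get_calibration, finish_job, tcp_to_grasp gives the robot as it stands. The module is installed in compiled form; this text tells all that it offers.
- The arm moves only by the tool carry_out, never from a script. Its argument "rows" is a list of rows, each a list of 7 numbers: the shift along the tool's x, y, z in mm, then the turn, a rotation vector about the tool's x, y, z in units of 5 degrees (1.0 is 5 degrees), then the opening in per cent of the stroke, from 0 (shut) to 100 (fully open). A call has 1 to 12 rows; each row shifts and turns the commanded pose from where the row before left it, along the tool's axes as they then stand; what a row does not reach is not made up. A row lasts 1/10 s, in which the tool goes at most 50 mm and 8.59 degrees, less where a joint would pass 70% of its speed; a pose out of reach is approached as far as the arm can. A call with a gripper value outside its range is refused whole. The fingers move at their own pace and stop on an object; "force" is the grip in N (left out, the last holds). Time passes only in rows, so rows that do not move let the fingers close. It gives the time, the measured TCP pose, the force, the opening and the grip force at its end, in the units of the state.
- read_state(): the state, without advancing time (a new reading comes with each control period).
- read_camera(name): name is "side" or "top" or "wrist"; returns the picture (400x640x3 uint8, red, green, blue); there is no depth.
- get_calibration(name): a dict with "camera_matrix" (3x3 intrinsics, pixels), "rvec" (rotation vector, rad) and "tvec" (3), from world to camera coordinates, as OpenCV has them; the wrist camera has in their place "mount" (4x4, takes a point from camera to tool coordinates, whose origin is the TCP and whose axes are the flange's). Camera axes: x right, y down, z forward; pixel columns grow to the right and rows downward; lengths in mm; the calibration is good to about 2 mm. A picture is of the moment at which its call begins: read the wrist's pose just before it. get_calibration takes no time and is no camera call.
- finish_job(): hands the job in; it is judged then, once.
The state is a dict: "t": time; "joint_pos": joint angles; "joint_velocities": joint speeds; "joint_torque": joint torques, N m; "position": TCP position; "eef_rot": TCP orientation; "force": force on the tool from outside, world axes, zero at the start; "moment": the same for the moment, N m; "gripper_width": finger opening in mm; "finger_force": force on a finger pad.
Only numpy, scipy, OpenCV 4.12 (cv2) and the standard library are available. Lean on these libraries where they do the work, as an engineer would, in place of code of your own. Each camera call takes 0.05 s, during which the arm holds its last target. There are 200 camera calls.

## Working session

There is one attempt and no reset: what is moved stays moved. The work goes in short steps, Python scripts to look and compute and a tool call to move; the robot and the scene stay as the last step left them, time stands still between calls to the robot, and variables do not carry over. Pictures are saved under pics/ and viewed, at most 13 in all, crops included, and the job is handed in when it is done.

Besides the shell and the picture viewer there is one more tool, called after "Call:" as name(argument=value, ...), one argument or row to a line, values as JSON. carry_out: Moves the arm, as the interface text tells. Its arguments: {"type":"object","properties":{"rows":{"type":"array","items":{"type":"array","items":{"type":"number"}}},"force":{"type":"number"}},"required":["rows"]}

```bash
mkdir -p pics; cat > h.py <<'E'
import numpy as np, cv2
from scipy.spatial.transform import Rotation as R
from plant import *
def cam(n):
    c=get_calibration(n);K=np.array(c["camera_matrix"],float)
    if "rvec" in c:
        M=R.from_rotvec(np.ravel(c["rvec"])).as_matrix();t=np.ravel(c["tvec"]);return K,M,t
    s=read_state();T=np.eye(4);T[:3,:3]=R.from_euler('xyz',s["eef_rot"],degrees=True).as_matrix();T[:3,3]=s["position"]
    C=np.linalg.inv(T@np.array(c["mount"]));return K,C[:3,:3],C[:3,3]
def ray(c,px,z):
    K,M,t=c;d=M.T@np.linalg.inv(K)@np.array([px[0],px[1],1.]);o=-M.T@t
    return o+d*(z-o[2])/d[2]
def proj(c,p):
    K,M,t=c;q=K@(M@np.array(p,float)+t);return q[:2]/q[2]
def rgb(n,f):
    c=cam(n);im=np.asarray(read_camera(n));cv2.imwrite("pics/"+f,im[:,:,::-1]);return c,im
E
python3 - <<'E'
from h import *
s=read_state();print(s)
for n in("top","side"):
    c,im=rgb(n,n+"0.png");print(n,-c[1].T@c[2])
a=cv2.imread("pics/top0.png");b=cv2.imread("pics/side0.png")
E
```

```text
{'t': 0.0, 'joint_pos': array([-78.38707612,  27.37407623,   1.28050262,  89.17704528,
        -0.65597724,  63.55856649,  -4.76161911]), 'joint_velocities': array([-0.00944855,  0.00040183,  0.02962252, -0.08827473, -0.02338873,
        0.09082293, -0.04691558]), 'joint_torque': array([ 6.23971027e-04, -5.82863653e+01,  1.53496541e+00, -2.72605312e+01,
       -5.42757777e-02,  1.71107263e-02,  1.70694402e-04]), 'position': array([206.27023922, 642.08395505, 221.7113807 ]), 'eef_rot': array([-1.79898177e+02,  1.03919512e-02,  1.62195154e+02]), 'force': array([ 0.26658616, -0.95671585,  0.35981653]), 'moment': array([-0.01925171,  0.0023251 , -0.02318944]), 'finger_force': 0.0, 'gripper_width': 87.80289289162899}
top [442.18308441 -37.18615395 931.47566056]
side [574.34494394 882.0816438  503.49322978]
```

View pics/top0.png

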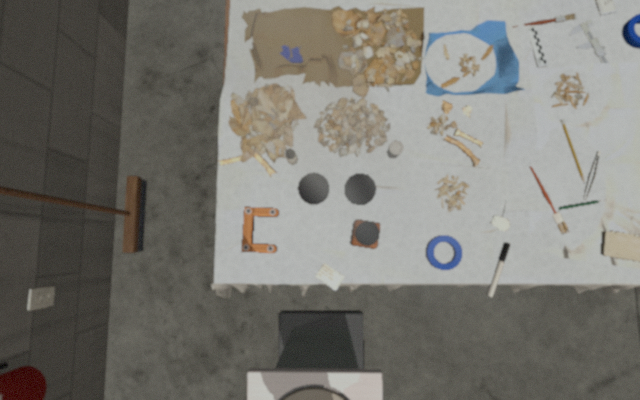

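View pics/side0.png

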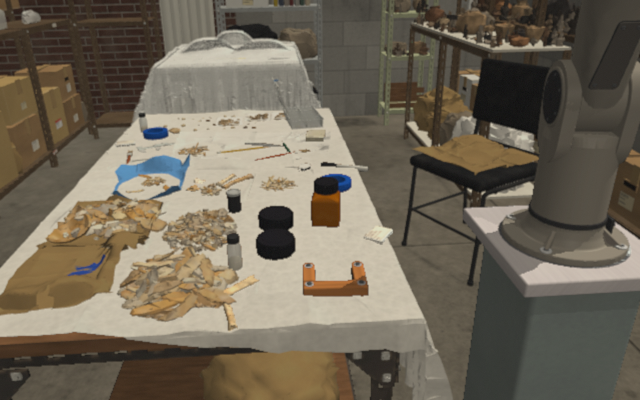

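The top view shows the brace at (260,230), opening to the right, and the jar at (366,234). Two larger black discs are at (313,188) and (360,188), the vial at (291,157), the canister at (395,149) and the tags at (330,275). 

Candidates for the cap:
- **Disc on the orange body, (366,234):** the smallest one, on the amber jar.
- **Discs at (313,188) and (360,188):** larger, lying loose on the table.

I choose (366,234).

```bash
python3 - <<'E'
from h import *
T=cam("top");S=cam("side");print(T[0][0],proj(T,[206,642,222]),proj(T,[0,0,0]),proj(S,[206,642,222]),proj(S,[0,0,0]))
t=cv2.imread("pics/top0.png");s=cv2.imread("pics/side0.png")
h=cv2.cvtColor(t,cv2.COLOR_BGR2HSV)
m=((h[...,0]<18)&(h[...,1]>130)&(h[...,2]>50)).astype(np.uint8)
n,l,st,ce=cv2.connectedComponentsWithStats(m)
for i in range(1,n):
    if st[i,4]>25: print("orange",st[i],ce[i].round(1),ray(T,ce[i],24)[:2].round(1),ray(T,ce[i],58)[:2].round(1))
d=((h[...,2]<85)&(h[...,1]<60)).astype(np.uint8)
d[:, :220]=0;d[290:]=0
n,l,st,ce=cv2.connectedComponentsWithStats(d)
for i in range(1,n):
    if st[i,4]>25: print("dark",st[i],ce[i].round(1),ray(T,ce[i],97)[:2].round(1), ray(T,ce[i],50)[:2].round(1))
for n,p in dict(brace=(260,230),d1=(313,188),d2=(360,188),vial=(291,157),can=(395,149),tags=(330,275)).items(): print(n,ray(T,p,30)[:2].round())
A=cv2.resize(t[120:300,230:420],None,fx=4,fy=4,interpolation=cv2.INTER_CUBIC)[:600,:760]
A=cv2.resize(t[150:290,230:420],None,fx=4.2,fy=4.2,interpolation=cv2.INTER_CUBIC)
cv2.imwrite("pics/crop.png",A);print(A.shape)
E
```

```text
[377.32738572   0.         319.91923952] [-40.96306889 377.7500866 ] [313.60316804 439.6559343 ] [819.35017762 405.83909275] [561.28614647 237.14149925]
orange [ 54 198  17   7  35] [ 61.5 201.2] [556.4 620.4] [552.1 595.8]
orange [243 209  26  43 439] [253.  229.6] [485.  145.2] [483.4 138.4]
orange [  0 366  46  34 997] [ 22.8 384.7] [125.4 677.8] [137.3 651. ]
dark [348 175  27  29 489] [362.3 187.5] [ 574.6 -112.6] [ 582.1 -116.8]
dark [299 179  24  24 312] [308.4 192.7] [563.6   7.7] [570.4  10.2]
dark [356 223  22  22 295] [367.2 234.7] [ 469.6 -121.8] [ 471.1 -126.6]
dark [500 243   9  18  86] [503.8 251.4] [ 432.8 -416.9] [ 432.2 -438.3]
brace [484. 127.]
d1 [585.   0.]
d2 [ 584. -113.]
vial [662.  54.]
can [ 680. -200.]
tags [378. -40.]
(588, 798, 3)
```

View pics/crop.png

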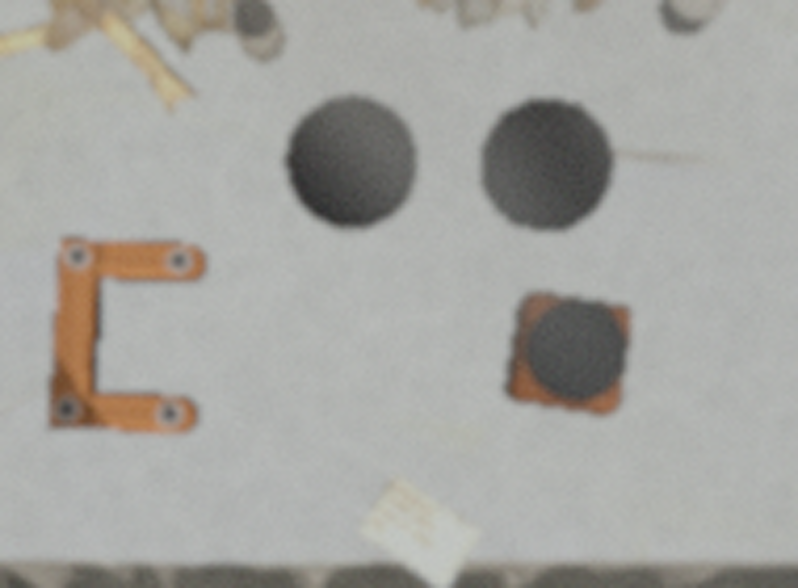

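The crop shows the square amber jar at about (366,234) in the full picture, with the small cap on top. Its yaw is off by a few degrees. The brace is nearly aligned with the world axes, with its back at the left (+y) and its opening towards the jar. Next I move the arm in for a closer wrist view.

Call:
carry_out(
  rows=[
    [-32,-36,-8,0,0,0,100],
    [-32,-36,-8,0,0,0,100],
    [-32,-36,-8,0,0,0,100],
    [-32,-36,-8,0,0,0,100],
    [-32,-36,-8,0,0,0,100],
    [-32,-36,-8,0,0,0,100],
    [-32,-36,-8,0,0,0,100],
    [-32,-36,-8,0,0,0,100],
    [-32,-36,-8,0,0,0,100],
    [-32,-36,-8,0,0,0,100],
    [-32,-36,-8,0,0,0,100],
  ],
)

```text
t: 1.2
position: [420.6, 155.9, 310.9]
eef_rot: [180.0, -0.0, 162.2]
force: [0.6, -0.1, -0.4]
gripper_width: 87.8
finger_force: 0.0
```

Call:
carry_out(
  rows=[
    [-26,-38,-8,0,0,0,100],
    [-26,-38,-8,0,0,0,100],
    [-26,-38,-8,0,0,0,100],
    [-26,-38,-8,0,0,0,100],
    [0,0,0,0,0,1.7,100],
    [0,0,0,0,0,1.7,100],
    [0,0,0,0,0,1.7,100],
    [0,0,0,0,0,1.7,100],
    [0,0,0,0,0,1.7,100],
    [0,0,0,0,0,1.7,100],
    [0,0,0,0,0,1.7,100],
    [0,0,0,0,0,1.7,100],
  ],
)

```text
t: 2.4
position: [472.6, -18.6, 342.3]
eef_rot: [-180.0, 0.0, 93.8]
force: [0.0, -0.8, 0.4]
gripper_width: 88.0
finger_force: 0.0
```

```bash
python3 - <<'E'
from h import *
s=read_state();print(s["joint_pos"].round(1),s["position"],s["eef_rot"])
c,im=rgb("wrist","w1.png");print(-c[1].T@c[2])
for p in((472,-122,0),(484,127,24)):print(proj(c,p))
E
```

```text
[-35.8   0.8  31.4 108.   -0.4  71.4  -0.4] [472.64893093 -18.58685401 342.3317368 ] [-1.79958499e+02  2.36251580e-03  9.38378258e+01]
[468.56106183  57.26133248 504.07137471]
[313.02374305 219.22075632]
[331.45774167  66.87880068]
```

View pics/w1.png

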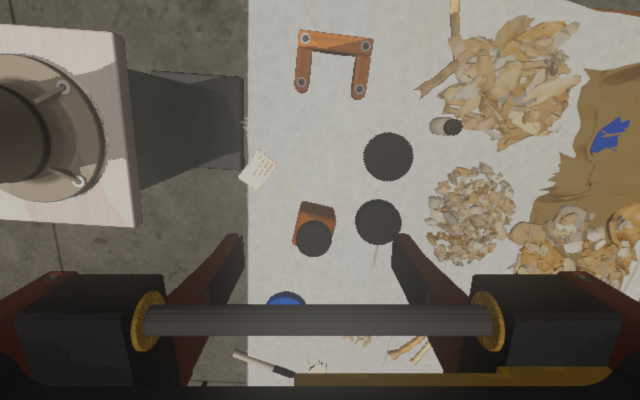

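Seen here: the brace at (335,65) with its opening downward, the jar with cap at (314,235), the two big discs at (388,157) and (378,222), and the tags at (258,168). I move the camera straight over the jar.

Call:
carry_out(
  rows=[
    [-42,0,20,0,0,0,100],
    [-42,0,20,0,0,0,100],
    [-42,0,20,0,0,0,100],
    [-42,0,20,0,0,0,100],
    [0,0,0,0,0,0,100],
  ],
)

```text
t: 2.95
position: [482.6, -191.6, 260.4]
eef_rot: [-179.7, 0.1, 93.9]
force: [-0.1, -0.2, -0.6]
gripper_width: 87.9
finger_force: 0.0
```

```bash
cat > meas.py <<'E'
from h import *
def orange(im):
    h=cv2.cvtColor(im,cv2.COLOR_RGB2HSV)
    return ((h[...,0]<17)&(h[...,1]>120)&(h[...,2]>45)).astype(np.uint8)
E
python3 - <<'E'
from meas import *
# brace from w1 
K=None
w1=cv2.imread("pics/w1.png")[:,:,::-1]
s=read_state();c,im=rgb("wrist","w2.png");print(s["position"],(-c[1].T@c[2]).round(),proj(c,(472,-122,97)),proj(c,(484,127,24)))
# pose of w1
cal=get_calibration("wrist");T=np.eye(4);T[:3,:3]=R.from_euler('xyz',[-179.9585,0.0024,93.8378],degrees=True).as_matrix();T[:3,3]=[472.649,-18.587,342.332]
C=np.linalg.inv(T@np.array(cal["mount"]));c1=(np.array(cal["camera_matrix"]),C[:3,:3],C[:3,3])
def screws(img,c,box):
    x0,y0,x1,y1=box;m=orange(np.ascontiguousarray(img))[y0:y1,x0:x1]
    hsv=cv2.cvtColor(np.ascontiguousarray(img),cv2.COLOR_RGB2HSV)[y0:y1,x0:x1]
    n,l,st,ce=cv2.connectedComponentsWithStats((1-m).astype(np.uint8),connectivity=4)
    out=[]
    for i in range(1,n):
        if 8<st[i,4]<250: p=ce[i]+[x0,y0];out.append(p);print(st[i,4],p.round(1),ray(c,p,24)[:2].round(1))
print("w1");screws(w1,c1,(285,20,385,110))
t=cv2.imread("pics/top0.png")[:,:,::-1]
print("top");screws(t,cam("top"),(238,200,285,260))
E
```

```text
[ 482.61372461 -191.57600503  260.38448169] [ 479. -115.  422.] [311.91725801 120.50593309] [ 339.78257037 -125.3120083 ]
w1
112 [305.  38.] [442.7 162.7]
top
```

View pics/w2.png

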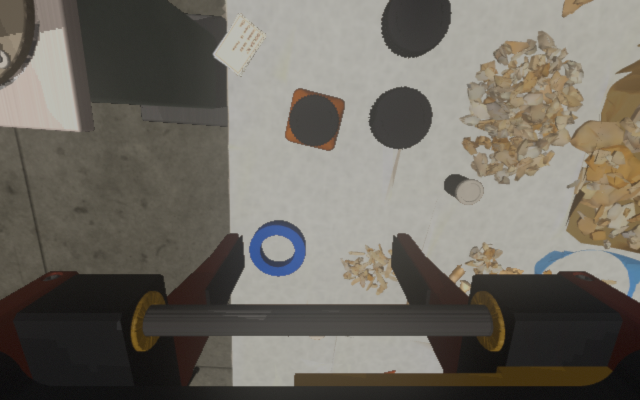

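The jar is clear at (315,120), turned about 10°, with the small cap on it. The big disc at (400,117) leaves room for a finger.

```bash
cat > m2.py <<'E'
from meas import *
def wc(pos,rot):
    cal=get_calibration("wrist");T=np.eye(4);T[:3,:3]=R.from_euler('xyz',rot,degrees=True).as_matrix();T[:3,3]=pos
    C=np.linalg.inv(T@np.array(cal["mount"]));return (np.array(cal["camera_matrix"]),C[:3,:3],C[:3,3])
def scr(img,c,cs,r,z=24):
    h=cv2.cvtColor(np.ascontiguousarray(img),cv2.COLOR_RGB2HSV);o=[]
    yy,xx=np.mgrid[:400,:640]
    for p in cs:
        q=np.array(p,float)
        for _ in range(4):
            m=((xx-q[0])**2+(yy-q[1])**2<r*r)&(h[...,1]<110);q=np.array([xx[m].mean(),yy[m].mean()])
        o.append(ray(c,q,z)[:2])
    return np.array(o)
def rep(o):
    # order: back1, back2, tip1, tip2 ; 1 = low x
    ex=(o[1]-o[0]+o[3]-o[2])/2;ey=(o[2]-o[0]+o[3]-o[1])/2
    print(o.round(1).tolist(),"span",np.hypot(*ex).round(1),np.hypot(*ey).round(1),"ang x",np.degrees(np.arctan2(ex[1],ex[0])).round(2),"ang y",np.degrees(np.arctan2(ey[1],ey[0])).round(2),"backmid",o[:2].mean(0).round(1),"tipmid",o[2:].mean(0).round(1))
def jar(img,c,box,z=58):
    x0,y0,x1,y1=box;h=cv2.cvtColor(np.ascontiguousarray(img),cv2.COLOR_RGB2HSV)
    m=((h[...,2]<90)|(h[...,1]>110)).astype(np.uint8);k=np.zeros_like(m);k[y0:y1,x0:x1]=m[y0:y1,x0:x1]
    cn=max(cv2.findContours(k,cv2.RETR_EXTERNAL,cv2.CHAIN_APPROX_NONE)[0],key=cv2.contourArea)[:,0]
    w=np.array([ray(c,p,z)[:2] for p in cn],np.float32);print("jar rect",cv2.minAreaRect(w))
    d=(h[...,2]<75)&(h[...,1]<90);k=np.zeros_like(m);k[y0:y1,x0:x1]=d[y0:y1,x0:x1]
    cn=max(cv2.findContours(k,cv2.RETR_EXTERNAL,cv2.CHAIN_APPROX_NONE)[0],key=cv2.contourArea)[:,0]
    w=np.array([ray(c,p,97)[:2] for p in cn],np.float32);print("cap",cv2.minEnclosingCircle(w),w.mean(0))
E
python3 - <<'E'
from m2 import *
rd=lambda f:cv2.imread("pics/"+f)[:,:,::-1]
c1=wc([472.649,-18.587,342.332],[-179.9585,0.0024,93.8378])
rep(scr(rd("w1.png"),c1,[(305,38),(367,46),(302,82),(359,89)],6))
rep(scr(rd("top0.png"),cam("top"),[(246,247.4),(248.6,211.2),(270.7,248.3),(272.9,212.1)],3.2))
jar(rd("w2.png"),cam("wrist"),(275,78,356,162))
jar(rd("top0.png"),cam("top"),(340,212,390,255))
E
```

```text
[[442.7, 162.6], [532.1, 158.8], [439.9, 103.6], [528.3, 99.0]] span 89.0 59.5 ang x -2.7 ang y -93.18 backmid [487.4 160.7] tipmid [484.1 101.3]
[[442.6, 161.4], [529.2, 157.2], [439.7, 102.3], [527.0, 98.1]] span 87.0 59.1 ang x -2.76 ang y -92.42 backmid [485.9 159.3] tipmid [483.4 100.2]
jar rect ((474.890625, -119.01864624023438), (59.50413513183594, 59.77863693237305), 80.17181396484375)
cap ((475.045166015625, -119.03363037109375), 25.862913131713867) [ 475.23227  -118.499176]
jar rect ((474.9181213378906, -120.7211685180664), (60.04433059692383, 50.54609298706055), 89.87130737304688)
cap ((456.9677734375, -110.24516296386719), 6.649123191833496) [ 455.51114 -110.22469]
```

Call:
carry_out(
  rows=[
    [0,0,0,0,0,1.4,100],
    [0,0,0,0,0,1.35,100],
    [35,-10,30,0,0,0,100],
    [35,-10,30,0,0,0,100],
    [0,0,30,0,0,0,100],
    [0,0,0,0,0,0,100],
  ],
)

```text
t: 3.6
position: [475.0, -110.7, 170.2]
eef_rot: [-179.7, 0.0, 80.8]
force: [-0.6, 1.0, 0.6]
gripper_width: 87.9
finger_force: 0.0
```

Call:
carry_out(
  rows=[
    [-8,1,30,0,0,0.1,100],
    [0,0,30,0,0,0,100],
    [0,0,30,0,0,0,100],
    [0,0,25,0,0,0,100],
    [0,0,15,0,0,0,100],
    [0,0,10,0,0,0,100],
    [0,0,0,0,0,0,100],
  ],
)

```text
t: 4.3
position: [477.3, -121.8, 32.8]
eef_rot: [-180.0, -0.0, 80.0]
force: [0.6, 0.2, 0.2]
gripper_width: 87.6
finger_force: 0.0
```

Call:
carry_out(
  force=5,
  rows=[
    [2.5,-2,2,0,0,0,100],
    [0,0,0,0,0,0,80],
    [0,0,0,0,0,0,65],
    [0,0,0,0,0,0,65],
    [0,0,0,0,0,0,65],
    [0,0,0,0,0,0,65],
    [0,0,0,0,0,0,65],
  ],
)

```text
t: 5.0
position: [474.5, -118.6, 30.8]
eef_rot: [-179.9, -0.0, 79.9]
force: [-3.9, 3.2, 6.3]
gripper_width: 61.7
finger_force: 5.0
```

Call:
carry_out(
  rows=[
    [0,0,0,0,0,-0.5,65],
    [0,0,0,0,0,-0.5,65],
    [0,0,0,0,0,-0.46,65],
    [5,-1,0,0,0,0,65],
    [12,0,0,0,0,0,65],
    [18,0,0,0,0,0,65],
    [18,0,0,0,0,0,65],
    [18,0,0,0,0,0,65],
    [18,0,0,0,0,0,65],
    [18,0,0,0,0,0,65],
    [12,0,0,0,0,0,65],
    [5,0,0,0,0,0,65],
  ],
)

```text
t: 6.2
position: [480.5, 6.1, 30.8]
eef_rot: [180.0, 0.0, 87.3]
force: [0.3, -3.8, 1.8]
gripper_width: 62.3
finger_force: 5.0
```

```bash
python3 - <<'E'
from h import *
s=read_state();print(s["position"],s["eef_rot"],s["force"])
c,im=rgb("wrist","w3.png");print((-c[1].T@c[2]).round())
_,b=rgb("side","s3.png")
E
```

```text
[480.50812198   6.10930147  30.77477233] [1.79968201e+02 1.02541452e-02 8.73094044e+01] [ 0.28618616 -3.80283521  1.78634285]
[485.  82. 193.]
```

View pics/w3.png

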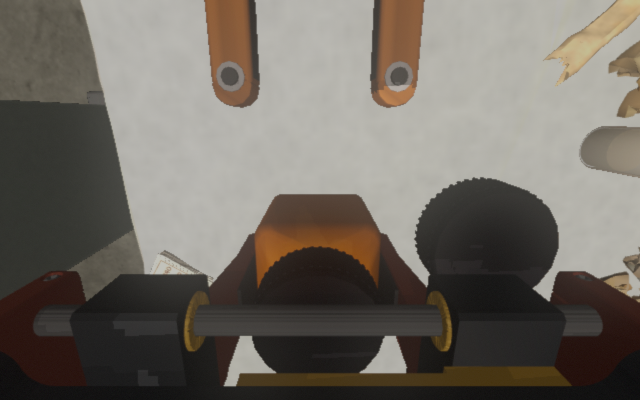

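The jar is held square at (319,240), with the cheek tips ahead; their screws are at (230,76) and (399,76). I compute the lateral offset next.

```bash
python3 - <<'E'
from m2 import *
im=cv2.imread("pics/w3.png")[:,:,::-1];c=cam("wrist");s=read_state()
o=scr(im,c,[(230,76),(399,76)],15);print(o,np.hypot(*(o[1]-o[0])))
M=R.from_euler('xyz',s["eef_rot"],degrees=True).as_matrix()
for p in o: print(M.T@(np.r_[p,24]-s["position"]))
# jar front face: top edge ~ (276..362, 195) z2? bottom face edge; check symmetric about tool
h=orange(np.ascontiguousarray(im))
for r in (200,210,220,228):
    x=np.where(h[r,245:395])[0]+245;print(r,x.min(),x.max(),(x.min()+x.max())/2)
for z in(2,30,58): print(z,proj(c,s["position"]+M@np.array([31,0,s["position"][2]-z])))
# cheek edges at row 30
for r in(20,40): 
    a=np.where(h[r,195:265])[0]+195;b=np.where(h[r,365:430])[0]+365;print(a.min(),a.max(),b.min(),b.max())
E
```

```text
[[440.08163743 103.81340708]
 [528.26256353  99.75594572]] 88.27422454805964
[ 95.69192259 -44.9420894    6.68228554]
[95.79355832 43.33207313  6.70715757]Traceback (most recent call last):
  File "<stdin>", line 9, in <module>
    return umr_minimum(a, axis, None, out, keepdims, initial, where)
ValueError: zero-size array to reduction operation minimum which has no identity
```

Call:
carry_out(
  rows=[
    [5,-0.4,0,0,0,0,65],
    [12,-0.4,0,0,0,0,65],
    [15,0,0,0,0,0,65],
    [15,0,0,0,0,0,65],
    [12,0,0,0,0,0,65],
    [10,0,0,0,0,0,65],
    [10,0,0,0,0,0,65],
    [10,0,0,0,0,0,65],
    [7,0,0,0,0,0,65],
    [4,0,0,0,0,0,65],
  ],
)

```text
t: 7.3
position: [484.3, 105.5, 30.6]
eef_rot: [-180.0, 0.0, 87.3]
force: [0.5, -5.1, 2.5]
gripper_width: 61.9
finger_force: 5.0
```

Call:
carry_out(
  rows=[
    [3,0,0,0,0,0,65],
    [3,0,0,0,0,0,65],
    [2,0,0,0,0,0,65],
    [0,0,0,0,0,0,65],
  ],
)

```text
t: 7.7
position: [484.6, 113.0, 30.7]
eef_rot: [-180.0, -0.0, 87.2]
force: [0.5, -4.4, 2.7]
gripper_width: 61.9
finger_force: 5.0
```

Call:
carry_out(
  rows=[
    [2,0,0,0,0,0,65],
    [2,0,0,0,0,0,65],
    [0,0,0,0,0,0,65],
  ],
)

```text
t: 8.0
position: [484.8, 116.8, 30.7]
eef_rot: [-180.0, 0.0, 87.2]
force: [-0.7, -4.8, 4.2]
gripper_width: 61.7
finger_force: 5.0
```

Call:
carry_out(
  rows=[
    [2,0,0,0,0,0,65],
    [2,0,0,0,0,0,65],
    [0,0,0,0,0,0,65],
  ],
)

```text
t: 8.3
position: [485.0, 121.0, 30.7]
eef_rot: [-180.0, -0.0, 87.2]
force: [-0.2, -4.1, 4.5]
gripper_width: 61.8
finger_force: 5.0
```

Call:
carry_out(
  rows=[
    [2,0,0,0,0,0,65],
    [2,0,0,0,0,0,65],
    [0,0,0,0,0,0,65],
  ],
)

```text
t: 8.6
position: [485.2, 125.3, 30.6]
eef_rot: [-180.0, -0.0, 87.3]
force: [-0.5, -3.8, 3.7]
gripper_width: 61.9
finger_force: 5.0
```

```bash
python3 - <<'E'
from h import *
s=read_state();print(s["position"],s["force"])
c,im=rgb("wrist","w4.png")
M=R.from_euler('xyz',s["eef_rot"],degrees=True).as_matrix()
for x in (28,31,34): print([proj(c,s["position"]+M@np.array([x,y,s["position"][2]-24])).round().tolist() for y in(-31,31)])
E
```

```text
[485.19237825 125.33725267  30.62742644] [-0.45885029 -3.79952713  3.69636109]
[[263.0, 200.0], [369.0, 200.0]]
[[263.0, 195.0], [369.0, 195.0]]
[[263.0, 190.0], [369.0, 190.0]]
```

View pics/w4.png

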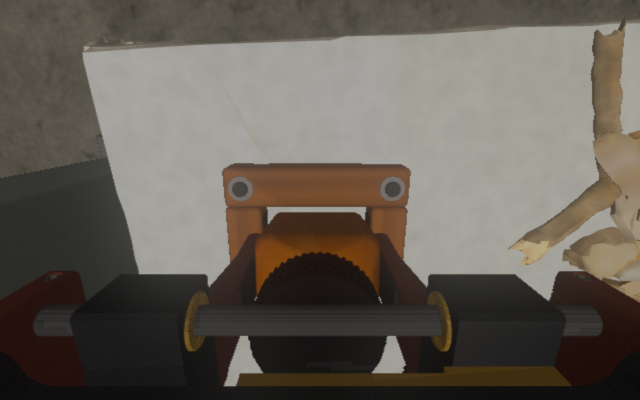

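The jar is inside the fork, but a pale gap remains between the wall edge (row 207) and the jar's lower front edge (row 212). I quantify it.

```bash
python3 - <<'E'
from h import *
c=cam("wrist");s=read_state();M=R.from_euler('xyz',s["eef_rot"],degrees=True).as_matrix()
t=lambda p:(M.T@(p-s["position"])).round(1)
print("w3 face bottom",t(ray(c,(319,194.5),2)),"now",t(ray(c,(319,212),2)))
print("wall in/out/screws",[t(ray(c,p,24)) for p in((319,206.5),(319,164),(240,188.5),(392,188.5))])
print("cap front", [t(ray(c,p,97)) for p in ((316,252),)])
im=cv2.imread("pics/w4.png");print(im[200:218,319].tolist())
h=cv2.imread("pics/w3.png");print(h[188:200,319].tolist())
E
```

```text
w3 face bottom [25.7  1.9 28.7] now [13.5  2.  28.6]
wall in/out/screws [array([24.2,  1.9,  6.7]), array([49.4,  1.8,  6.7]), array([ 35.1, -44.1,   6.7]), array([35.2, 44.2,  6.7])]
cap front [array([ 30. ,   0.5, -66.3])]
[[44, 74, 113], [43, 72, 113], [43, 73, 112], [43, 71, 111], [42, 68, 105], [41, 64, 99], [69, 81, 98], [146, 152, 155], [154, 160, 162], [154, 161, 163], [155, 161, 163], [149, 155, 158], [72, 80, 91], [32, 44, 65], [27, 41, 62], [28, 41, 62], [27, 40, 62], [25, 41, 62]]
[[171, 177, 179], [171, 178, 179], [171, 178, 180], [171, 179, 180], [172, 179, 181], [166, 174, 175], [93, 102, 112], [59, 70, 87], [58, 69, 86], [56, 67, 85], [56, 67, 85], [55, 66, 84]]
```

The lower edge lags about 11 mm behind the wall while the cap has moved on, so the jar has leaned forward. I'll back off, release it so it stands up again, then push it home low from behind.

Call:
carry_out(
  rows=[
    [-3,0,0,0,0,0,65],
    [-3,0,0,0,0,0,65],
    [-3,0,0,0,0,0,65],
    [-3,0,0,0,0,0,65],
    [0,0,0,0,0,0,65],
  ],
)

```text
t: 9.15
position: [484.2, 112.2, 30.4]
eef_rot: [-180.0, 0.0, 87.2]
force: [0.6, -0.3, -4.7]
gripper_width: 62.1
finger_force: 5.0
```

```bash
cat > gap.py <<'E'
from h import *
import sys
f=sys.argv[1]
s=read_state();c,im=rgb("wrist",f);M=R.from_euler('xyz',s["eef_rot"],degrees=True).as_matrix()
t=lambda p:(M.T@(p-s["position"])).round(1)
print(s["position"],s["force"])
for col in (285,300,319,335,350):
    g=im[150:300,col].astype(int);w=np.where((g.max(1)-g.min(1)<25)&(g.mean(1)>110))[0]+150
    w=w[w>165]
    print(col,(w.min(),w.max(),len(w)) if len(w) else None, t(ray(c,(col,w.max()+1),2)) if len(w) else '')
# cap top rear/front: darkest edge of cap upward at col 316
h=cv2.cvtColor(im,cv2.COLOR_RGB2HSV);col=h[200:300,316];d=np.where((col[:,1]<90)&(col[:,2]<70))[0]+200;print("cap front row",d.min() if len(d) else None)
E
python3 gap.py w5.png
```

```text
[484.16621386 112.24935567  30.38661524] [ 0.62352652 -0.28656344 -4.71289643]
285 (np.int64(186), np.int64(202), 17) [ 19.9 -20.7  28.4]
300 (np.int64(186), np.int64(202), 17) [ 19.9 -10.7  28.4]
319 (np.int64(186), np.int64(202), 17) [19.9  2.  28.4]
335 (np.int64(186), np.int64(202), 17) [19.9 12.6 28.4]
350 (np.int64(186), np.int64(202), 17) [20.  22.6 28.4]
cap front row 293
```

Call:
carry_out(
  rows=[
    [0,0,0,0,0,0,75],
    [0,0,0,0,0,0,90],
    [0,0,0,0,0,0,100],
    [0,0,0,0,0,0,100],
    [0,0,0,0,0,0,100],
    [0,0,0,0,0,0,100],
  ],
)

```text
t: 9.8
position: [484.7, 112.9, 30.7]
eef_rot: [180.0, -0.0, 87.2]
force: [0.9, -0.1, -0.4]
gripper_width: 87.7
finger_force: 0.0
```

```bash
python3 gap.py w6.png
```

```text
[484.73910518 112.91021788  30.71516145] [ 0.86154056 -0.12623954 -0.3504891 ]
285 (np.int64(187), np.int64(202), 16) [ 19.8 -20.7  28.7]
300 (np.int64(187), np.int64(202), 16) [ 19.8 -10.7  28.7]
319 (np.int64(187), np.int64(202), 16) [19.8  2.  28.7]
335 (np.int64(187), np.int64(202), 16) [19.8 12.6 28.7]
350 (np.int64(187), np.int64(202), 16) [19.8 22.6 28.7]
cap front row 293
```

Call:
carry_out(
  rows=[
    [0,0,-40,0,0,0,100],
    [0,0,-40,0,0,0,100],
    [0,0,-20,0,0,0,60],
    [-35,0,0,0,0,0,34],
    [-35,0,0,0,0,0,34],
    [0,0,40,0,0,0,34],
    [0,0,40,0,0,0,34],
    [0,0,22,0,0,0,34],
    [0,0,5,0,0,0,34],
    [0,0,0,0,0,0,34],
  ],
)

```text
t: 10.85
position: [481.0, 42.6, 23.4]
eef_rot: [-179.9, 0.0, 87.2]
force: [-0.2, 0.1, 0.8]
gripper_width: 30.2
finger_force: 0.0
```

Call:
carry_out(
  rows=[
    [8,0,0,0,0,0,34],
    [6,0,0,0,0,0,34],
    [4,0,0,0,0,0,34],
    [4,0,0,0,0,0,34],
    [4,0,0,0,0,0,34],
    [0,0,0,0,0,0,34],
  ],
)

```text
t: 11.45
position: [483.2, 68.9, 24.2]
eef_rot: [179.9, 0.0, 87.2]
force: [1.3, -3.0, 2.0]
gripper_width: 29.9
finger_force: 1.3
```

Call:
carry_out(
  rows=[
    [3,0,0,0,0,0,34],
    [3,0,0,0,0,0,34],
    [0,0,0,0,0,0,34],
  ],
)

```text
t: 11.75
position: [483.2, 74.7, 23.9]
eef_rot: [180.0, 0.0, 87.2]
force: [-0.1, -3.5, 2.8]
gripper_width: 29.7
finger_force: 1.8
```

Call:
carry_out(
  rows=[
    [1.5,0,0,0,0,0,34],
    [1.5,0,0,0,0,0,34],
    [0,0,0,0,0,0,34],
  ],
)

```text
t: 12.05
position: [483.1, 76.5, 23.9]
eef_rot: [180.0, 0.1, 87.2]
force: [-0.2, -6.6, 4.8]
gripper_width: 29.7
finger_force: 3.5
```

Call:
carry_out(
  rows=[
    [1,0,0,0,0,0,34],
    [1,0,0,0,0,0,34],
    [0,0,0,0,0,0,34],
  ],
)

```text
t: 12.35
position: [483.1, 76.5, 23.9]
eef_rot: [180.0, 0.2, 87.1]
force: [0.5, -11.8, 6.0]
gripper_width: 29.8
finger_force: 6.2
```

```bash
python3 - <<'E'
from h import *
s=read_state();c,im=rgb("wrist","w7.png");print(s["position"],s["force"])
for r in range(0,1):pass
cv2.imwrite("pics/w7c.png",im[:,:,::-1])
E
```

```text
[483.10498206  76.52286884  23.90956825] [  0.49790961 -11.78758778   6.02049917]
```

View pics/w7.png

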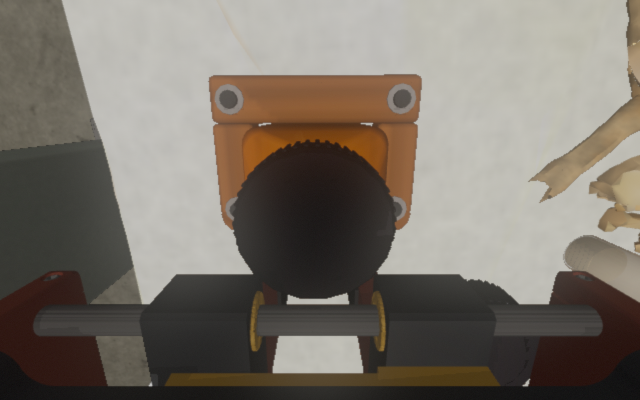

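It stopped hard at y = 76.5 with the force rising to 12 N, and the jar face now meets the wall at row 123. The jar is home. I measure the cap's centre.

```bash
python3 - <<'E'
from m2 import *
im=cv2.imread("pics/w7.png")[:,:,::-1];c=cam("wrist");s=read_state();M=R.from_euler('xyz',s["eef_rot"],degrees=True).as_matrix()
h=cv2.cvtColor(np.ascontiguousarray(im),cv2.COLOR_RGB2HSV);d=((h[...,1]<110)&(h[...,2]<60)).astype(np.uint8);d[270:]=0
d[:,:225]=0;d[:,405:]=0;d[:135]=0
cn=max(cv2.findContours(d,cv2.RETR_EXTERNAL,cv2.CHAIN_APPROX_NONE)[0],key=cv2.contourArea)[:,0]
cn=cn[(cn[:,1]<240)];w=np.array([ray(c,p,97)[:2] for p in cn])
A=np.c_[2*w,np.ones(len(w))];q=np.linalg.lstsq(A,(w**2).sum(1),rcond=None)[0];print(q[:2],np.sqrt(q[2]+q[:2]@q[:2]))
print("tool",M.T@(np.r_[q[:2],97]-s["position"]))
print("wall",[M.T@(ray(c,(x,123),24)-s["position"]) for x in(245,390)])
E
```

```text
[485.6318743  120.11674181] 23.4931911283114
tool [ 43.41768526   0.35507873 -73.20416599]
wall [array([ 72.0737481 , -37.01244361,  -0.3182562 ]), array([72.09426603, 38.92167196, -0.26591059])]
```

Call:
carry_out(
  rows=[
    [-6,0,0,0,0,0,34],
    [-6,0,0,0,0,0,34],
    [0,0,-40,0,0,0,34],
    [0,0,-40,0,0,0,100],
    [0,0,-30,0,0,0,100],
    [0,0,0,0,0,0,100],
  ],
)

```text
t: 13.0
position: [484.8, 69.0, 136.9]
eef_rot: [179.7, -0.2, 87.3]
force: [-0.0, -0.8, 0.1]
gripper_width: 50.3
finger_force: 0.0
```

Call:
carry_out(
  rows=[
    [17,-0.6,0,0,0,0,100],
    [17,-0.5,0,0,0,0,100],
    [15,-0.5,0,0,0,0,100],
    [0,0,0,0,0,0,100],
    [0,0,0,0,0,0,100],
  ],
)

```text
t: 13.5
position: [482.9, 116.8, 133.1]
eef_rot: [-180.0, 0.0, 87.3]
force: [0.1, -0.8, -0.1]
gripper_width: 87.2
finger_force: 0.0
```

Call:
carry_out(
  rows=[
    [1,2,25,0,0,0,100],
    [0,0,20,0,0,0,100],
    [0,0,10,0,0,0,100],
    [0,0,0,0,0,0,100],
    [0,0,0,0,0,0,100],
  ],
)

```text
t: 14.0
position: [485.6, 117.2, 79.0]
eef_rot: [180.0, 0.0, 87.2]
force: [0.6, 0.6, -0.3]
gripper_width: 87.8
finger_force: 0.0
```

Call:
carry_out(
  force=5,
  rows=[
    [0.5,0,2,0,0,0,80],
    [0,0,0,0,0,0,55],
    [0,0,0,0,0,0,55],
    [0,0,0,0,0,0,55],
    [0,0,0,0,0,0,55],
    [0,0,0,0,0,0,55],
  ],
)

```text
t: 14.6
position: [484.8, 118.5, 76.7]
eef_rot: [-179.9, -0.0, 87.3]
force: [-3.0, 1.2, 4.4]
gripper_width: 54.3
finger_force: 5.0
```

Call:
carry_out(
  force=35,
  rows=[
    [0,0,0,0,0,0,50],
    [0,0,0,0,0,0,50],
    [0,0,0,0,0,0,50],
  ],
)

```text
t: 14.9
position: [485.1, 118.4, 76.7]
eef_rot: [-180.0, -0.0, 87.2]
force: [-3.9, 0.3, 6.1]
gripper_width: 54.0
finger_force: 35.0
```

Call:
carry_out(
  rows=[
    [0,0,0,0,0,-0.8,50],
    [0,0,0,0,0,-0.8,50],
    [0,0,0,0,0,-0.8,50],
    [0,0,0,0,0,0,50],
  ],
)

```text
t: 15.3
position: [485.9, 118.1, 76.8]
eef_rot: [179.9, 0.0, 99.3]
force: [-0.6, -0.5, 2.6]
gripper_width: 54.3
finger_force: 35.0
```

```bash
python3 -c "
from h import *
s=read_state();print(s['position'],s['eef_rot'],s['force'],s['moment'],s['finger_force'])"
```

```text
[485.90003906 118.11876167  76.78806569] [1.79934285e+02 4.12027105e-03 9.92613039e+01] [-0.57855585 -0.54470542  2.58387087] [-0.19924692  0.13000633  0.05670366] 34.99765686923638
```

Call:
carry_out(
  rows=[
    [0,0,-0.3,0,0,-0.8,50],
    [0,0,-0.2,0,0,-0.8,50],
    [0,0,-0.2,0,0,-0.8,50],
    [0,0,-0.2,0,0,-0.8,50],
    [0,0,0,0,0,0,50],
  ],
)

```text
t: 15.8
position: [485.3, 118.0, 77.3]
eef_rot: [-180.0, 0.0, 115.2]
force: [-0.1, -1.6, -0.9]
gripper_width: 53.7
finger_force: 35.0
```

```bash
python3 - <<'E'
from h import *
s=read_state();print(s['position'],s['eef_rot'],s['force'],s['moment'],s['joint_pos'].round(1))
c,im=rgb("wrist","w8.png")
_,t=rgb("top","t8.png")
E
```

```text
[485.32596123 117.96810579  77.2600476 ] [-1.79995489e+02  1.83954902e-02  1.15163184e+02] [-0.13662977 -1.55202537 -0.85151775] [-0.17520508  0.04546052  0.01312629] [-42.7  24.5  27.  121.3 -17.9  37.9  21.6]
```

View pics/w8.png

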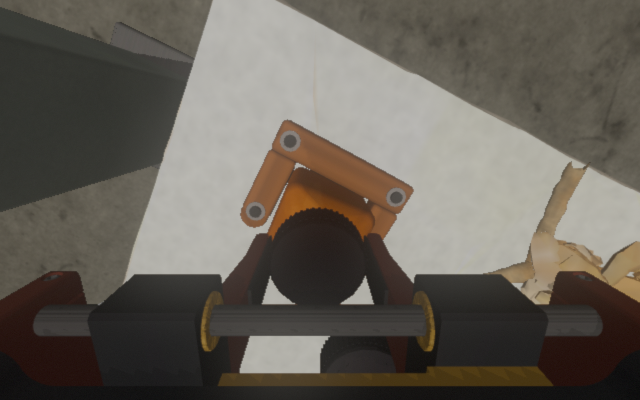

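The jar is turned only slightly within its play in the brace, and the cap is turning. I continue.

Call:
carry_out(
  rows=[
    [0,0,-0.1,0,0,-0.8,50],
    [0,0,-0.2,0,0,-0.8,50],
    [0,0,-0.1,0,0,-0.8,50],
    [0,0,-0.2,0,0,-0.8,50],
    [0,0,-0.1,0,0,-0.8,50],
    [0,0,-0.2,0,0,-0.8,50],
    [0,0,-0.1,0,0,-0.8,50],
    [0,0,-0.2,0,0,-0.8,50],
    [0,0,-0.1,0,0,-0.8,50],
    [0,0,0,0,0,-0.6,50],
    [0,0,0,0,0,0,50],
  ],
)

```text
t: 17.0
position: [485.3, 118.3, 78.7]
eef_rot: [-180.0, -0.0, 154.2]
force: [-0.0, -0.6, -1.2]
gripper_width: 53.8
finger_force: 35.0
```

```bash
python3 -c "
from h import *
s=read_state();print(s['position'],s['eef_rot'],s['force'],s['moment'],s['joint_pos'].round(1))"
```

```text
[485.28159004 118.27101984  78.71729075] [-1.79992666e+02 -8.70659205e-03  1.54153988e+02] [-0.02069783 -0.63220891 -1.24547363] [-0.11230055  0.17191875  0.02034316] [-34.6  23.1  16.9 120.8 -10.8  37.5  53.6]
```

Call:
carry_out(
  rows=[
    [0,0,-0.2,0,0,-0.6,50],
    [0,0,0,0,0,-0.6,50],
    [0,0,0,0,0,0,50],
    [0,0,0,0,0,0.4,50],
    [0,0,0,0,0,0.4,50],
    [0,0,0,0,0,0,50],
  ],
)

```text
t: 17.6
position: [485.3, 118.3, 79.0]
eef_rot: [-180.0, -0.0, 156.1]
force: [-1.2, -1.1, -0.3]
gripper_width: 53.6
finger_force: 35.0
```

Call:
carry_out(
  rows=[
    [0,0,-1,0,0,0,50],
    [0,0,-1,0,0,0,50],
    [0,0,0,0,0,0,50],
  ],
)

```text
t: 17.9
position: [485.3, 118.2, 81.2]
eef_rot: [-180.0, -0.0, 156.2]
force: [-1.3, -0.7, -0.7]
gripper_width: 53.5
finger_force: 35.0
```

```bash
python3 - <<'E'
from h import *
s=read_state();print(s['position'],s['eef_rot'],s['force'],s['moment'])
c,im=rgb("wrist","w9.png")
cv2.imwrite("pics/w9c.png",cv2.resize(im[100:330,130:470,::-1],None,fx=2.2,fy=2.2,interpolation=cv2.INTER_CUBIC))
E
```

```text
[485.30125816 118.24760434  81.16648038] [-1.79997511e+02 -4.72400950e-04  1.56234543e+02] [-1.26831964 -0.66175066 -0.73076019] [-0.23333365  0.23204155 -0.01509397]
```

View pics/w9c.png

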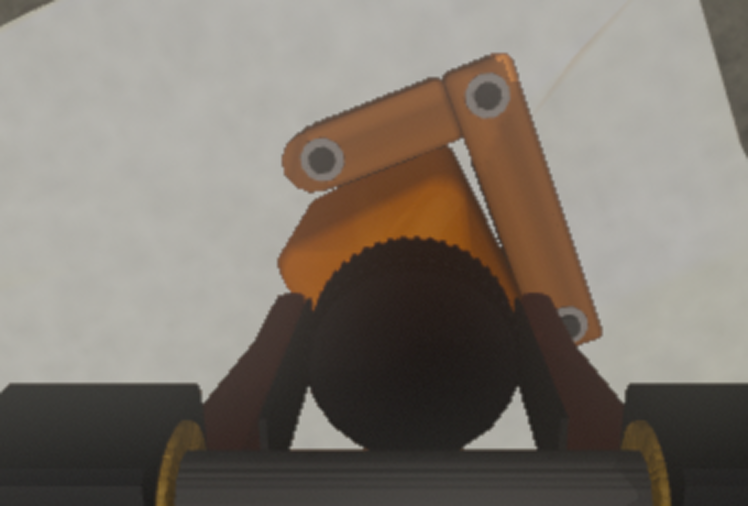

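The cap came up freely: the pull was under 1 N, so the jar was not lifted. The jar stands in the brace, turned a few degrees by its play. I raise the cap straight up.

Call:
carry_out(
  rows=[
    [0,0,-2,0,0,0,50],
    [0,0,-3,0,0,0,50],
    [0,0,-3,0,0,0,50],
    [0,0,0,0,0,0,50],
  ],
)

```text
t: 18.35
position: [485.5, 118.5, 89.6]
eef_rot: [180.0, 0.0, 156.2]
force: [-1.6, -0.7, 0.3]
gripper_width: 53.8
finger_force: 35.0
```

Call:
carry_out(
  rows=[
    [0,0,-3,0,0,0,50],
    [0,0,-4,0,0,0,50],
    [0,0,-5,0,0,0,50],
    [0,0,-6,0,0,0,50],
    [0,0,-5,0,0,0,50],
    [0,0,-2,0,0,0,50],
    [0,0,0,0,0,0,50],
    [0,0,0,0,0,0,50],
  ],
)

```text
t: 19.15
position: [485.2, 118.3, 114.0]
eef_rot: [-180.0, -0.0, 156.2]
force: [0.1, -0.0, -0.7]
gripper_width: 53.8
finger_force: 35.0
```

```bash
python3 - <<'E'
from h import *
s=read_state();print(s['position'],s['eef_rot'],s['force'],s['gripper_width'])
c,im=rgb("wrist","wA.png");sc,b=rgb("side","sA.png")
x,y=map(int,proj(sc,(485,118,80)));print(x,y)
a=cv2.resize(im[80:330,140:490,::-1],(560,400));q=cv2.resize(b[max(0,y-50):y+50,max(0,x-50):x+10+20,::-1],(240,300))
k=np.zeros((400,800,3),np.uint8);k[:,:560]=a;k[:300,560:]=q;cv2.imwrite("pics/fin.png",k)
E
```

```text
[485.22382664 118.33455442 113.993877  ] [-1.79998032e+02 -6.50038167e-03  1.56245992e+02] [ 0.14045963 -0.03144326 -0.68377697] 53.755982476741714
332 242
```

View pics/fin.png

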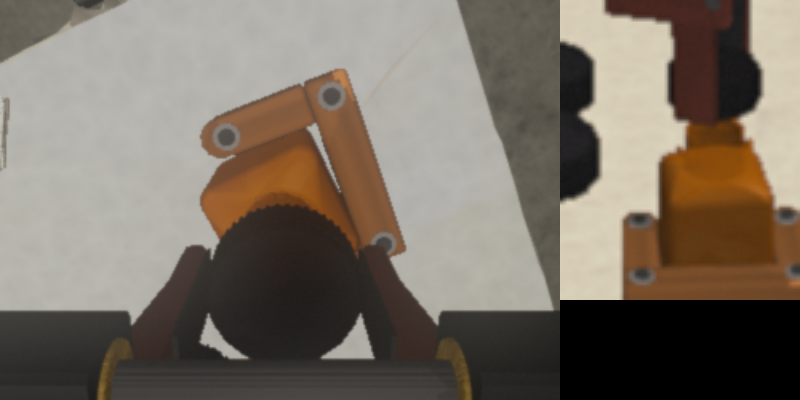

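The final view shows the cap held level over the bare neck, about 19 mm above the rim. The jar stands upright in the brace.

```bash
python3 -c "
from plant import *
print(finish_job())"
```

```text
the job is handed in; nothing more can be done
None
```

I handed the job in at about 19 s: the cap is unscrewed and held level about 19 mm above the rim, with the jar upright in the brace; unscrewing turned it an estimated 4–5° in its play, leaving a thin wedge of gap at the back wall that I did not correct.

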